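# Thread the filler plug into a gear unit

### The arm

A 6-joint arm with a two-finger parallel gripper is mounted at the origin on the work surface. World frame = base frame: x ahead of the robot, y to its left, z up, the work surface at z = 0. Lengths are in m, angles in rad, forces in N, time in s.
With the tool pointing down it reaches from about 0.35 to 0.775 m from the base axis. Payload 7.3 kg.
Tool frame: the origin (TCP) lies at the centre of the arm's flange, where the gripper is bolted on; the fingertips stand 178 mm ahead of it and the grasp point (between the pads) lies 159 mm ahead of it; y points along the fingers, x is the direction in which the jaws open and shut, and the axes are right-handed (so a half turn about y gives the same grasp; the last joint's range is limited). The gripper opens to 92 mm and grips with 3 to 60 N. Pads are 19 mm wide; open, the fingers measure 130 mm over their backs; the gripper's body (75 mm by 190 mm) begins 47 mm behind the grasp point.
Start: joints at [-1.291, 0.342, 1.524, -0, 1.275, -0.146], TCP at [0.217, -0.478, 0.405] pointing down, gripper open.
Joint ranges: [-2.53, 2.53], [-0.77, 2.02], [0.04, 2.7], [-1, 4.14], [0.28, 2.66], [-3.11, 3.11]. Speed limits (rad/s): [2.57, 2.57, 3.14, 3.14, 3.14, 3.14].

### API

Orientations are given as a rotation vector (axis times angle).
In Python, from bench import env gives the robot as it stands.
- The arm moves only by the shell command python3 -m jog 'ROWS' [OPENING] [FORCE]. ROWS is JSON, a list that holds one entry, the list of rows, each a list of 4 numbers: the shift along the world's x, y, z in cm, then the turn about the world's z in degrees. In form: [[[dx, dy, dz, yaw], ...]]. A call has 1 to 8 rows; each row shifts and turns the commanded pose from where the row before left it; what a row does not reach is not made up. A row lasts 1/10 s, in which the tool goes at most 50 mm and 8.59 degrees, less where a joint would pass 70% of its speed; a pose out of reach is approached as far as the arm can. A call with a gripper value outside its range is refused whole. OPENING is the gripper command: -1 is shut, 1 is fully open, values between are in proportion, set as the call begins (- or left out, the last holds). The fingers move at their own pace and stop on an object; FORCE is the grip in N (left out, the last holds). Time passes only in rows, so rows that do not move let the fingers close. It gives the time, the measured TCP pose, the force and the opening at its end, in the units of the state.
- env.read_state(): the state, without advancing time (a new reading comes with each control period).
- env.camera(name): name is "scene" or "side" or "wrist"; returns a dict with "pixels" (480x640x3 uint8, blue, green, red), "K" (3x3 intrinsics, pixels), "k1" (the pictures are not rectified: a ray, as slopes to the right and down, at radius r is drawn at 1 + k1 r^2 times it, then the intrinsics apply), "rvec" (rotation vector, rad) and "tvec" (3), from world to camera coordinates, as OpenCV has them. Camera axes: x right, y down, z forward; pixel columns grow to the right and rows downward; lengths in m; the calibration is good to about 2 mm. A picture is of the moment at which its call begins. There is no depth.
- env.finish_job(): hands the job in, once; it reports no verdict.
The state is a dict: "time": time; "joints": joint angles; "qvel": joint speeds; "joint_torque": joint torques, N m; "ee_pos": TCP position; "orientation": TCP orientation; "force": force on the tool from outside, world axes, zero at the start; "wrist_torque": the same for the moment, N m; "width": finger opening in m.
Only numpy, scipy, OpenCV 4.12 (cv2) and the standard library are available. Lean on these libraries where they do the work, as an engineer would, in place of code of your own. Each camera call takes 0.05 s, during which the arm holds its last target.

### The job

Take the filler plug from the blue tray and set it down in the round port on top of the gear unit with its orange bar in line with the two white marks, so that it rests on top of the thread. From there, pressing lightly, turn it backward (counterclockwise from above) until you feel the thread start drop, then drive it forward (clockwise) until it is fully home, and let go. Be gentle with the thread and leave the other things where they are.

Things in the scene. Friction and masses are not known exactly. Their poses are not given: they have to be found in the camera images.
- plug: Filler plug, 0.15 kg, standing in the blue tray. Origin: centre of the underside of its black flange (the seating face), z up, x along the orange bar. Flange 62 mm across, 7 mm thick. On it an orange grip bar 50 mm long (x), 13 mm wide (y), from 7 to 41 mm above the origin: grip it across its width. Half a turn gives the same plug
- plug_foot (a point): Centre of the plug's lower end, 26 mm below the plug's origin. The steel shank above it is 30 mm across, chamfered at the end, and carries two lugs on the plug's +x and -x sides: 12 mm wide, reaching 23 mm from the axis, 5 mm tall, their undersides 3 mm above this point
- plug_bar_end (a point): Point on the plug: the +x end face of the orange bar, 25 mm from the plug's axis, 24 mm above the plug's origin
- gear_unit: Green-painted gear unit 172 x 160 x 100 mm, fixed to the bench; origin at the centre of its underside, z up. Flat lid at 86 mm, with a round bare-metal boss 67 mm across in its middle that rises to 100 mm, and two white stripes (marks, 14 mm wide) on the lid along the unit's x axis on either side of the boss. An output shaft sticks out 107 mm to +y at 45 mm height
- port (a point): Centre of the boss's top face, the seat for the plug's flange, 100 mm above the bench; axes as the gear unit (x along the line of the white marks). Its bore, 48 mm across, holds a coarse right-hand thread with two equal starts half a turn apart, steel-dark. Fully home the plug's origin is within 1 mm of this point. More than 70 N between plug and unit strains the thread
- mark (a point): Middle of the white stripe on the unit's +x side, 62 mm from the port's axis; its twin lies opposite. With the bar in line with the two marks the plug's lugs come to rest on top of the thread, at any unit
- thread_top (a point): Port axis at the level of the thread's flat top, 10 mm below the seat. Lugs resting on it hold the plug's origin 13 mm above the seat. The starts (gaps, about 0.1 rad play either side) differ from unit to unit and are not measured: one lies 0.45 to 1.35 rad counterclockwise from the marks. Turning on past it after the drop jams on its wall, as does turning clockwise on the thread's top
- seal_top (a point): Port axis at the top of the sprung seal disc, where the plug stops after dropping about 9.5 mm at a start (origin 3.4 mm above the seat). Turning clockwise from there draws the plug down 3 mm against the disc (3.5 to 8 N) over the first 0.8 rad, then runs level to a solid stop 1.0 to 1.1 rad from the drop. There it stays when let go; before that the spring lifts it
- tray: Blue kitting tray 210 x 190 mm, fixed; origin at the centre of its underside. Floor 6 mm high, rim 16 mm
- gear_green: Bystander: green plastic gear 64 mm across lying in the tray; origin at the centre of its underside
- bearing: Bystander: steel bearing ring 42 mm across, 12 mm high, lying in the tray; origin at the centre of its underside
- gear_steel: Bystander: steel gear 80 mm across lying on the bench; origin at the centre of its underside
- screwdriver: Bystander: screwdriver lying on the bench
- wrench: Bystander: wrench lying on the bench
- oil_bottle: Bystander: white bottle, 56 mm across, 120 mm tall, standing on the bench; origin at the centre of its underside
- grease_tin: Bystander: steel tin, 68 mm across, 50 mm tall, standing on the bench; origin at the centre of its underside
Things that resemble listed ones, but are neither listed nor needed, are in the scene too. What is shaped like the plug but green or purple is not meant.

How it is judged:
On the way, in this order (a step that is already met when the one before it is completed fails the run):
1. the plug rests upright on top of the thread in the port, its bar within 0.2 rad of the white marks (z of plug in the frame of port between 0.011 and 0.0145 m and horizontal distance between plug and port below 0.003 m and angle between plug's own z axis and vertical below 0.1 rad and angle between the x axis of plug and the x axis of port, either way round below 0.2 rad and contact force between plug and gear_unit above 0.4 N), for 0.1 s.
2. turned backward from the marks (bar 0.2 to 1.7 rad counterclockwise of them), the plug has dropped into the thread start (z of plug in the frame of port below 0.006 m and horizontal distance between plug and port below 0.003 m and ((x of plug_bar_end in the frame of port above -0.004 m and y of plug_bar_end in the frame of port above 0.005 m) or (x of plug_bar_end in the frame of port below 0.004 m and y of plug_bar_end in the frame of port below -0.005 m))), for 0.1 s.
At the end, for the whole second after the job is handed in: The plug is threaded fully home in the port: its flange within 1.6 mm of the seat, centred within 3 mm, upright within 0.06 rad, at rest and released (z of plug in the frame of port between -0.0015 and 0.0016 m and horizontal distance between plug and port below 0.003 m and angle between plug's own z axis and vertical below 0.06 rad and linear speed of plug below 0.01 m/s and contact force between plug and the fingers below 0.1 N); the robot touches nothing.
It fails at once if the thread is strained: more than 70 N between plug and gear unit (contact force between plug and gear_unit above 70 N).
It fails at once if a bystander is moved more than 30 mm (distance of any of gear_green, bearing, gear_steel, screwdriver, wrench, oil_bottle, grease_tin from where it was at the start of the episode above 0.03 m).
It also fails if it takes over 72 s, if anything falls off the work surface, if the arm or the gripper's body presses on something with over 40 N, if the wrist force passes 120 N, or if a joint passes its speed limit or range.

## Working session

There is one attempt and no reset: what is moved stays moved. The work goes in short steps, Python scripts to look and compute and a shell command to move; the robot and the scene stay as the last step left them, time stands still between calls to the robot, and variables do not carry over. Pictures are saved under pics/ and viewed, and the job is handed in when it is done.

```bash
mkdir -p pics; ls; cat > h.py <<'E'
import cv2, numpy as np
from bench import env
def shot(n,f):
    c=env.camera(n); cv2.imwrite('pics/'+f,c['pixels']); np.savez('pics/'+f+'.npz',**c); return c
def load(f):
    return dict(np.load('pics/'+f+'.npz'))
def D(c): return np.array([float(c['k1']),0,0,0,0])
def ray(c,uv):
    p=cv2.undistortPoints(np.array([[uv]],float),c['K'],D(c))[0,0]
    R=cv2.Rodrigues(np.array(c['rvec']))[0]; o=-R.T@np.array(c['tvec']).ravel()
    return o,R.T@np.array([p[0],p[1],1.])
def onz(c,uv,z):
    o,d=ray(c,uv); return o+d*(z-o[2])/d[2]
def proj(c,P):
    return cv2.projectPoints(np.array(P,float).reshape(-1,1,3),np.array(c['rvec']),np.array(c['tvec']),c['K'],D(c))[0][:,0]
E
python3 - <<'E'
from h import *
print(env.read_state())
for n in ('scene','side','wrist'):
    c=shot(n,n+'0.png'); print(n,c['k1'],c['K'].tolist() if hasattr(c['K'],'tolist') else c['K'])
E
```

```text
pics
{'time': 0.0, 'joints': array([-1.29096016e+00,  3.42741583e-01,  1.52505131e+00, -1.58285205e-05,
        1.27539042e+00, -1.46000424e-01]), 'qvel': array([ 0.00185601,  0.00027304,  0.00109935,  0.00084752, -0.00178429,
       -0.00138755]), 'joint_torque': array([ 1.03308135e-03, -4.31243491e+01, -2.44219673e+01,  7.16590066e-02,
        5.57850022e-02, -1.21453668e-04]), 'ee_pos': array([ 0.21684718, -0.47796872,  0.40402298]), 'orientation': array([-1.38001954,  0.89092059, -0.88893704]), 'force': array([-0.04429298, -0.60572568, -0.19069104]), 'wrist_torque': array([-0.00854662, -0.00212076, -0.02944065]), 'width': 0.09195053556293711}
scene 0.014882495500147573 [[446.2498629222867, 0.0, 322.03244146621404], [0.0, 446.2498629222867, 238.59358685825657], [0.0, 0.0, 1.0]]
side -0.12628626002831042 [[532.0534134241793, 0.0, 320.94170358034614], [0.0, 532.0534134241793, 245.26942417443743], [0.0, 0.0, 1.0]]
wrist -0.06311804758374541 [[371.8872955835797, 0.0, 319.0305729002642], [0.0, 371.8872955835797, 235.47390142095983], [0.0, 0.0, 1.0]]
```

View pics/scene0.png

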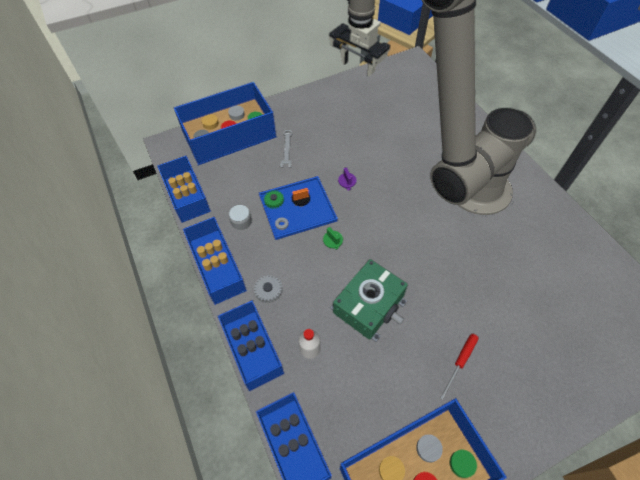

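View pics/side0.png

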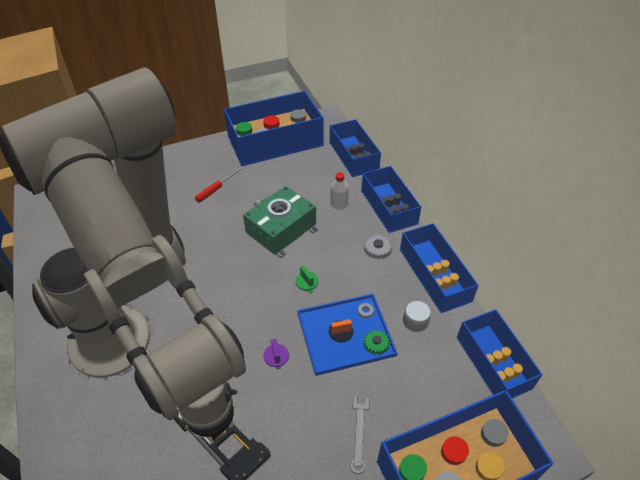

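View pics/wrist0.png

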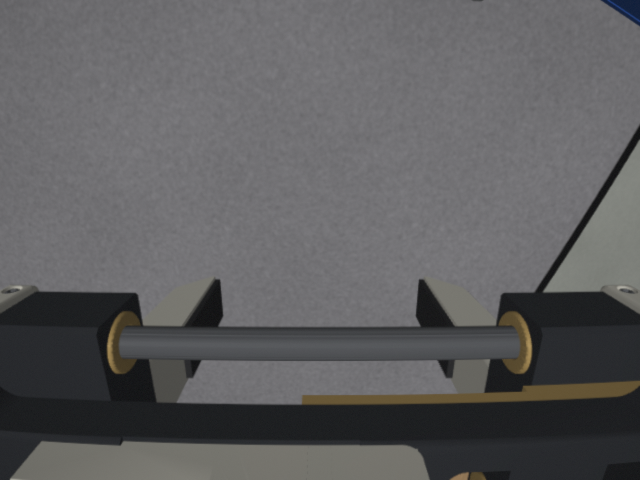

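Candidates: the orange-bar plug in the blue tray at scene (300,196) / side (342,328), the green look-alike at scene (333,238) and the purple one at scene (347,178). The orange one in the tray fits the description, so I'll check it in a close crop.

```bash
python3 - <<'E'
from h import *
for n,a,b in (('scene',(300,200),(371,298)),('side',(342,330),(280,212))):
    im=load(n+'0.png')['pixels']
    o=[cv2.resize(im[v-34:v+34,u-45:u+45],None,fx=8.8,fy=8.8,interpolation=cv2.INTER_CUBIC)[:598,:] for u,v in (a,b)]
    for k,i in enumerate(o): print(i.shape); cv2.imwrite(f'pics/{n}_c{k}.png',i)
    print(n,[(v-34,u-45) for u,v in (a,b)])
E
```

```text
(598, 792, 3)
(598, 792, 3)
scene [(166, 255), (264, 326)]
(598, 792, 3)
(598, 792, 3)
side [(296, 297), (178, 235)]
```

View pics/scene_c0.png

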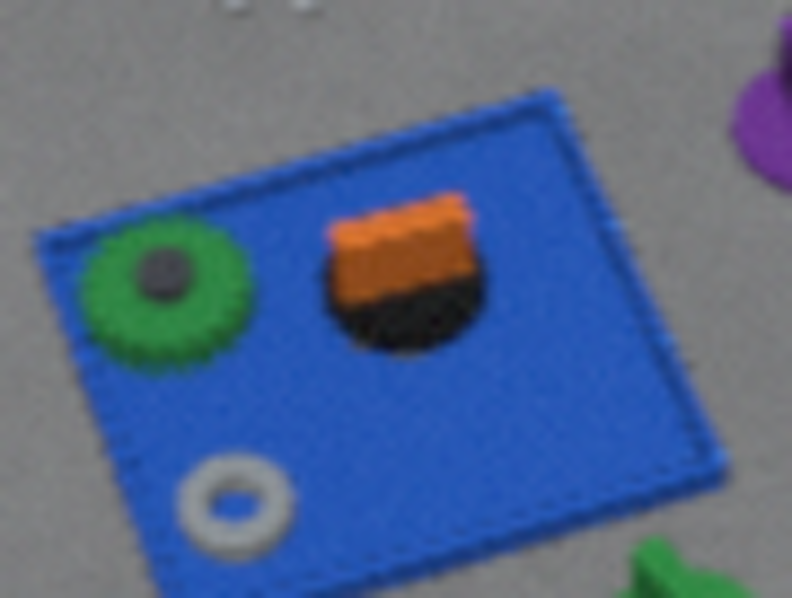

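View pics/scene_c1.png

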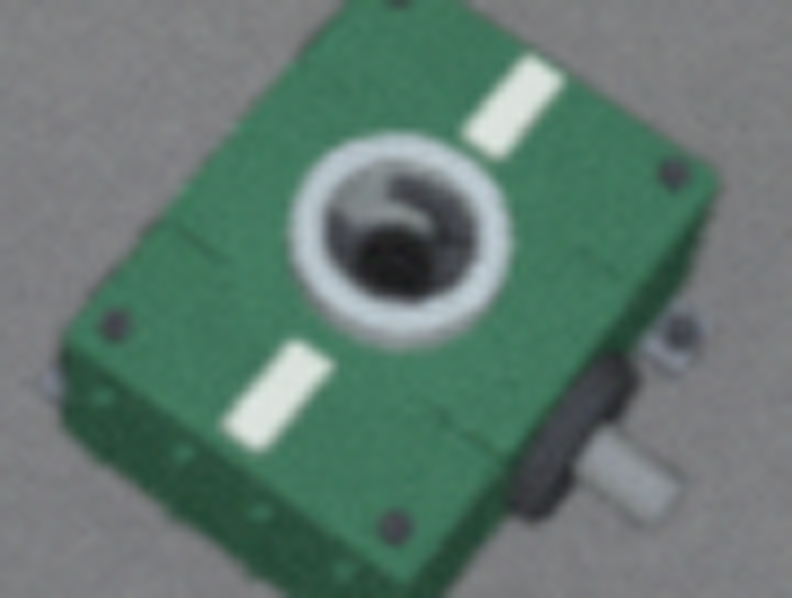

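View pics/side_c0.png

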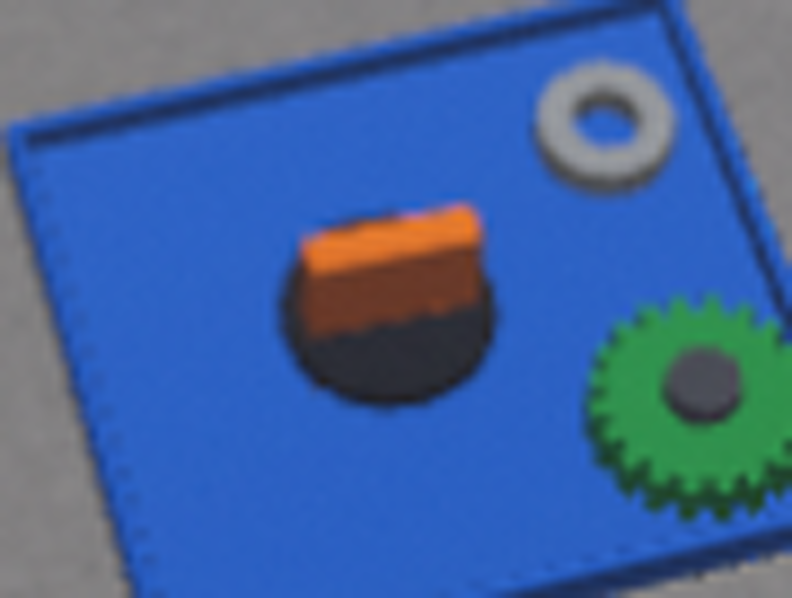

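View pics/side_c1.png

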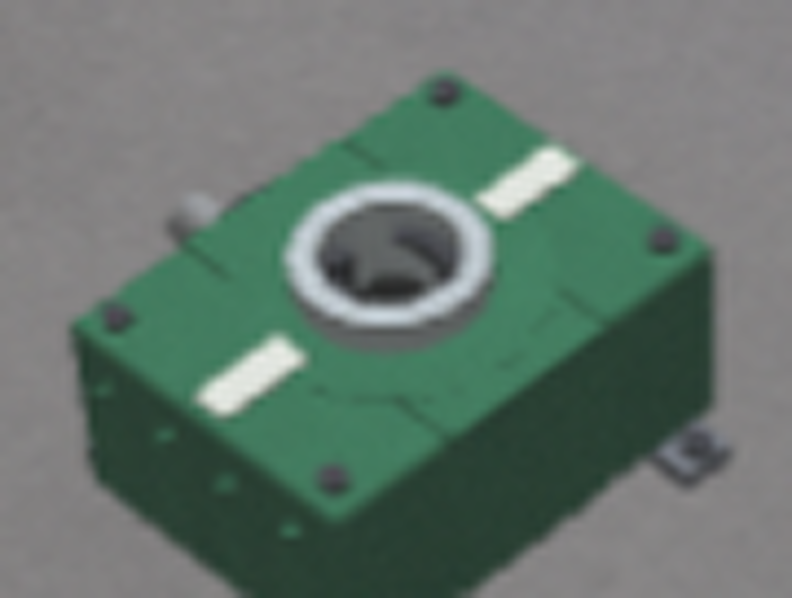

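The crops confirm the orange bar on a black flange in the tray. In the side crop the bar top runs from about (303,255) to (480,225). The boss ring is centred at (400,240) in the scene crop and (390,253) in the side crop.

```bash
python3 - <<'E'
from h import *
off={'scene':[(255,166),(326,264)],'side':[(297,296),(235,178)]}
def f(n,k,pts,z):
    c=load(n+'0.png'); o=off[n][k]
    return np.array([onz(c,(o[0]+(x+.5)/8.8-.5,o[1]+(y+.5)/8.8-.5),z) for x,y in pts])[:,:2]
def ang(p): d=p[1]-p[0]; return np.degrees(np.arctan2(d[1],d[0]))%180
# plug bar top corners
for n,pts in (('scene',[(330,226),(462,194),(474,220),(336,250)]),('side',[(302,238),(474,207),(483,242),(314,276)])):
    p=f(n,0,pts,.073); print(n,'bar',p.mean(0),ang(p[[0,1]]),ang(p[[3,2]]),np.linalg.norm(p[1]-p[0]),np.linalg.norm(p[2]-p[1]))
# flange low edge
# boss ring outer ellipse: extremes
for n,pts in (('scene',[(290,235),(512,240),(400,131),(400,336)]),('side',[(286,252),(494,252),(390,180),(390,328)])):
    p=f(n,1,pts,.1); print(n,'boss',(p[0]+p[1])/2,(p[2]+p[3])/2,p.mean(0),np.linalg.norm(p[1]-p[0]),np.linalg.norm(p[2]-p[3]))
for n,pts in (('scene',[(515,107),(276,397)]),('side',[(530,181),(250,376)])):
    p=f(n,1,pts,.086); print(n,'marks',p.tolist(),p.mean(0),ang(p),np.linalg.norm(p[1]-p[0]))
s=env.read_state(); import scipy.spatial.transform as t
print(t.Rotation.from_rotvec(s['orientation']).as_matrix())
for n in('scene','side'):
    c=load(n+'0.png');R=cv2.Rodrigues(c['rvec'])[0];print(n,-R.T@c['tvec'].ravel())
E
```

```text
scene bar [ 0.56110056 -0.21022906] 170.27057260127225 168.49847582003264 0.04914673801504762 0.01272111689327297
side bar [ 0.5618405  -0.21223437] 170.18351615599468 171.4452593788758 0.048939966510422046 0.011719253545725101
scene boss [0.54303067 0.20134031] [0.54234728 0.19959954] [0.54268897 0.20046993] 0.0671466088889248 0.06861300977160052
side boss [0.54336729 0.20018863] [0.54325664 0.19979068] [0.54331197 0.19998966] 0.06766649560367088 0.06853966825391648
scene marks [[0.4843009486648736, 0.1731285522042758], [0.5983902701238593, 0.22486956267184577]] [0.54134561 0.19899906] 24.394918099975527 0.12527372204567463
side marks [[0.6013577641731671, 0.22858889409624816], [0.48721685398720455, 0.17703184347154455]] [0.54428731 0.20281037] 24.308527895230327 0.125244867548328
[[ 4.13051514e-01 -3.30685987e-04  9.10707603e-01]
 [-9.10706926e-01  1.12198458e-03  4.13051614e-01]
 [-1.15839027e-03 -9.99999316e-01  1.62279409e-04]]
scene [0.88308399 0.60984447 1.18289167]
side [ 0.25613676 -0.85397042  1.16630328]
```

The plug is at about (0.5615, -0.211) with its bar at 170°, and the port is at about (0.543, 0.200) with the marks at 24.4°. The jaws should end at -100° for the grasp, which is a turn of -34.4°.

```bash
python3 -m jog '[[[3.4,2.6,0,-4.3],[3.4,2.6,0,-4.3],[3.4,2.6,0,-4.3],[3.4,2.6,0,-4.3],[3.4,2.6,0,-4.3],[3.4,2.6,0,-4.3],[3.4,2.6,0,-4.3],[3.4,2.6,0,-4.3]]]' 1
python3 -m jog '[[[3.6,3,-2,0],[3.6,3,-2.4,0],[0,0,0,0],[0,0,0,0]]]'
```

```text
time: 0.95
ee_pos: [0.4901, -0.2688, 0.4045]
orientation: [-1.12, 1.339, -1.339]
force: [0.2, -1.4, 0.1]
width: 0.0916
time: 1.35
ee_pos: [0.5588, -0.2113, 0.3611]
orientation: [-1.124, 1.337, -1.333]
force: [-0.3, -0.5, 0.1]
width: 0.0916
```

```bash
cat >> h.py <<'E'
from scipy.spatial.transform import Rotation as Rn
def st():
    s=env.read_state(); M=Rn.from_rotvec(s['orientation']).as_matrix()
    print('t%.2f'%s['time'],'pos',s['ee_pos'].round(4),'jaw',np.degrees(np.arctan2(M[1,0],M[0,0])).round(2),'down',M[:,1].round(4),'F',s['force'].round(2),'T',s['wrist_torque'].round(3),'w',round(s['width'],4),'q',s['joints'].round(2)); return s
E
python3 - <<'E'
from h import *
st(); shot('wrist','w1.png')
E
```

```text
t1.35 pos [ 0.5588 -0.2113  0.3611] jaw -99.87 down [-2.4e-03  7.0e-04 -1.0e+00] F [-0.29 -0.5   0.13] T [ 0.042  0.049 -0.031] w 0.0916 q [-0.49  0.51  1.38 -0.    1.25  1.25]
```

View pics/w1.png

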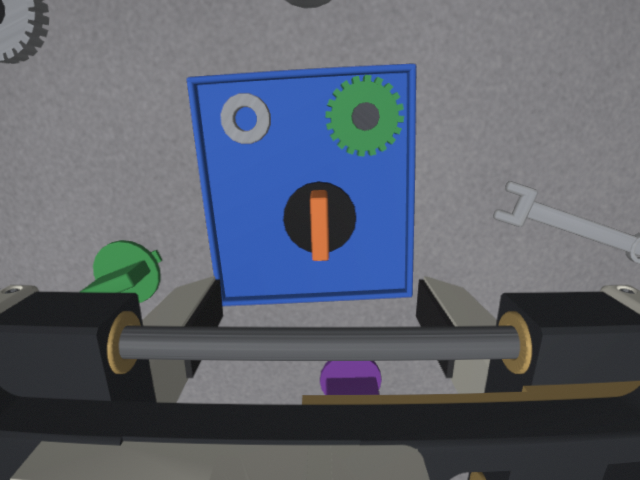

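```bash
python3 -m jog '[[[-0.2,4.5,0.6,4.3],[-0.2,4.5,0.6,4.3],[-0.2,4.5,0.6,4.3],[-0.2,4.5,0.6,4.3],[-0.2,4.5,0.3,4.3],[-0.2,4.5,0,4.3],[-0.2,4.5,0,4.3],[-0.2,4.5,0,4.3]]]'
python3 -m jog '[[[-0.2,4.5,0,0],[0,0.6,0,0],[0,0,0,0],[0,0,0,0]]]'
python3 - <<'E'
from h import *
st(); shot('wrist','w2.png')
E
```

```text
time: 2.2
ee_pos: [0.542, 0.1479, 0.3908]
orientation: [-1.38, 0.888, -0.891]
force: [0.0, -0.5, -0.1]
width: 0.0917
time: 2.6
ee_pos: [0.5406, 0.1971, 0.3898]
orientation: [-1.381, 0.891, -0.892]
force: [-0.1, 0.0, 0.3]
width: 0.0918
t2.60 pos [0.5406 0.1971 0.3898] jaw -65.7 down [ 8.e-04 -7.e-04 -1.e+00] F [-0.07  0.04  0.3 ] T [0.017 0.002 0.009] w 0.0918 q [ 0.22  0.45  1.41 -0.    1.29  1.36]
```

View pics/w2.png

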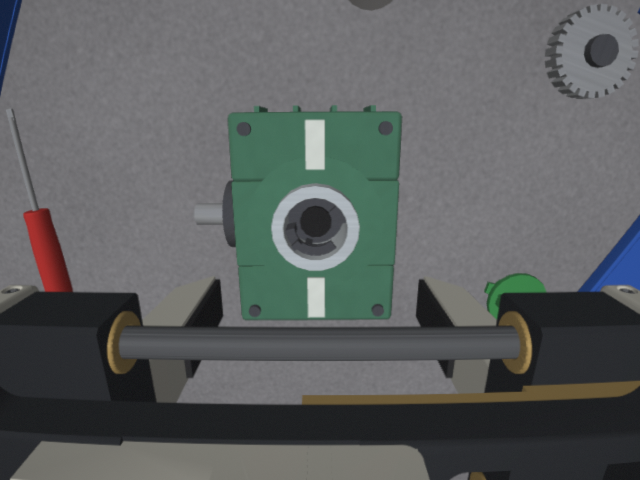

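The wrist view shows the boss ring centred at about (315,227) and the white marks at (315,145) and (316,298). Next I fit these features and the bar seen in w1.

```bash
cat > meas.py <<'E'
from h import *
def big(m):
    n,l,s,_=cv2.connectedComponentsWithStats(m.astype(np.uint8)); 
    return l==1+np.argmax(s[1:,4])
def orange_top(c,z):
    im=c['pixels'].astype(int); b,g,r=im[...,0],im[...,1],im[...,2]
    m=big((r>150)&(g<150)&(b<90)&(r-b>90)); 
    return m
if __name__=='__main__':
    c=load('w1.png'); m=orange_top(c,0)
    v,u=np.nonzero(m); print('px',u.min(),u.max(),v.min(),v.max(),m.sum())
    im=c['pixels']; cv2.imwrite('pics/w1c.png',cv2.resize(im[170:275,265:375],None,fx=5.6,fy=5.6,interpolation=cv2.INTER_CUBIC))
    c=load('w2.png'); im=c['pixels'].astype(int); b,g,r=im[...,0],im[...,1],im[...,2]
    roi=np.zeros(b.shape,bool); roi[100:325,230:400]=1
    m=roi&(r>160)&(g>160)
    n,l,s,ce=cv2.connectedComponentsWithStats(m.astype(np.uint8))
    P={}
    for i in range(1,n):
        if s[i,4]>80: print(i,s[i],ce[i])
    k=1+np.argmax(s[1:,4])
    cn=max(cv2.findContours((l==k).astype(np.uint8),cv2.RETR_EXTERNAL,cv2.CHAIN_APPROX_NONE)[0],key=len)
    p=np.array([onz(c,q,.1)[:2] for q in cn[:,0].astype(float)])
    e=cv2.fitEllipse((p*1e5).astype(np.float32)); print('boss ctr',np.array(e[0])/1e5,'axes',np.array(e[1])/1e5)
    mk=sorted([i for i in range(1,n) if s[i,4]>80 and i!=k],key=lambda i:-s[i,4])[:2]
    M=[onz(c,ce[i],.086)[:2] for i in mk]; d=M[0]-M[1]
    print('marks',M,'mid',np.mean(M,0),'ang',np.degrees(np.arctan2(d[1],d[0]))%180,np.linalg.norm(d))
E
python3 meas.py
```

```text
px 310 327 198 259 986
1 [305 120  19  49 890] [314.41460674 143.8247191 ]
2 [ 272  186   87   84 2403] [314.83520599 227.10570121]
3 [308 278  17  39 641] [315.72542902 297.04056162]
boss ctr [0.54121926 0.20007549] axes [0.06419486 0.0646609 ]
marks [array([0.59777044, 0.22585023]), array([0.48396033, 0.1738301 ])] mid [0.54086538 0.19984016] ang 24.564110019669855 0.12513527032568103
```

View pics/w1c.png

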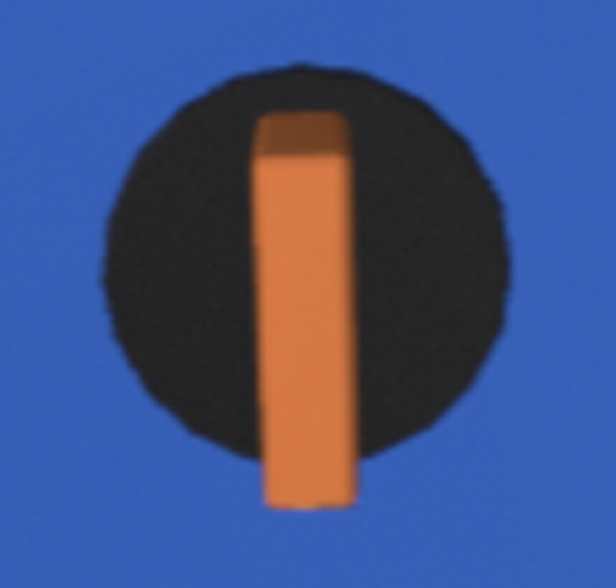

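```bash
python3 - <<'E'
from h import *
c=load('w1.png')
q=np.array([(252,156),(349,154),(357,504),(264,507)])
p=np.array([onz(c,(265+(x+.5)/5.6-.5,170+(y+.5)/5.6-.5),.073)[:2] for x,y in q])
d=(p[0]+p[1]-p[2]-p[3])/2
print(p.mean(0),np.linalg.norm(d),np.degrees(np.arctan2(d[1],d[0])),[np.degrees(np.arctan2(*(a-b)[::-1])) for a,b in((p[0],p[3]),(p[1],p[2]))],np.linalg.norm(p[0]-p[1]))
im=c['pixels'];g=im.astype(int)
m=((g.max(2)<70)).astype(np.uint8); m[:170]=0;m[262:]=0;m[:,:270]=0;m[:,370:]=0
# flange: fill orange too
m|=((g[...,2]-g[...,0]>25)&(m>=0)).astype(np.uint8)*0
cn=max(cv2.findContours(m,cv2.RETR_EXTERNAL,cv2.CHAIN_APPROX_NONE)[0],key=len)[:,0]
cn=np.array([k for k in cn if not(305<k[0]<332 and k[1]>185)])
P=np.array([onz(c,k.astype(float),.039)[:2] for k in cn])
e=cv2.fitEllipse((P*1e5).astype(np.float32)); print('flange',np.array(e[0])/1e5,np.array(e[1])/1e5)
E
```

```text
[ 0.56041165 -0.21194397] 0.04869210645366607 -8.327723169807225 [np.float64(-8.391142004149902), np.float64(-8.264082868869808)] 0.012641854661447245
flange [ 0.56055648 -0.21211932] [0.05897707 0.059868  ]
```

```bash
python3 -m jog '[[[0.2,-4.5,0,-4],[0.2,-4.5,0,-4],[0.2,-4.5,0,-4],[0.2,-4.5,0,-4],[0.2,-4.5,0,-4],[0.2,-4.5,0,-4],[0.2,-4.5,-0.6,-4],[0.3,-4.5,-2,-4.6]]]'
python3 -m jog '[[[0.3,-4.8,-1,0],[0,0,-3,0],[0,0,-3,0],[0,0,0,0],[0,0,0,0]]]'
python3 -c "from h import *; st()"
```

```text
time: 3.45
ee_pos: [0.5567, -0.1651, 0.3654]
orientation: [-1.133, 1.314, -1.322]
force: [1.1, -0.3, -0.3]
width: 0.0919
time: 3.95
ee_pos: [0.5599, -0.2104, 0.2939]
orientation: [-1.137, 1.315, -1.315]
force: [0.6, 0.0, 0.2]
width: 0.0918
t3.95 pos [ 0.5599 -0.2104  0.2939] jaw -98.31 down [-4.e-04 -0.e+00 -1.e+00] F [0.6  0.03 0.21] T [0.058 0.006 0.032] w 0.0918 q [-0.49  0.58  1.46 -0.    1.1   1.23]
```

```bash
python3 -m jog '[[[0.1,-0.1,-2.5,0],[0,0,-2.5,0],[0,0,-1.5,0],[0,0,-0.8,0],[0,0,0,0],[0,0,0,0]]]'
python3 -c "
from h import *; st(); shot('side','s2.png'); shot('scene','c2.png')
im=np.hstack([cv2.resize(load('s2.png')['pixels'][270:390,290:410],(400,400)),cv2.resize(load('c2.png')['pixels'][150:250,250:350],(400,400))]);cv2.imwrite('pics/g2.png',im)"
```

```text
time: 4.55
ee_pos: [0.5619, -0.2104, 0.2219]
orientation: [-1.137, 1.312, -1.316]
force: [0.4, 0.2, 0.5]
width: 0.0916
t4.55 pos [ 0.5619 -0.2104  0.2219] jaw -98.2 down [ 0.0023 -0.0013 -1.    ] F [0.41 0.21 0.45] T [0.039 0.058 0.01 ] w 0.0916 q [-0.49  0.67  1.52 -0.    0.95  1.23]
```

View pics/g2.png

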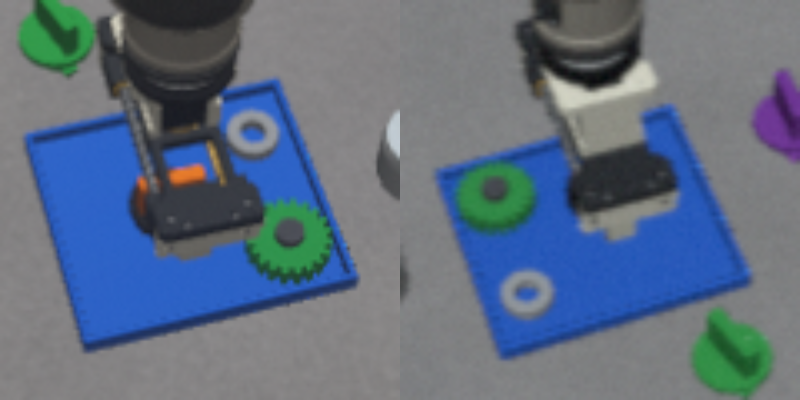

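```bash
python3 -m jog '[[[0,-0.1,-0.1,0],[0,0,0,0],[0,0,0,0],[0,0,0,0],[0,0,0,0],[0,0,0,0],[0,0,0,0],[0,0,0,0]]]' -0.9 30
python3 -c "from h import *; st()"
```

```text
time: 5.45
ee_pos: [0.5614, -0.2112, 0.2193]
orientation: [-1.138, 1.314, -1.314]
force: [0.3, 0.1, -0.9]
width: 0.0326
t5.45 pos [ 0.5614 -0.2112  0.2193] jaw -98.2 down [-1.e-04 -1.e-04 -1.e+00] F [ 0.29  0.08 -0.9 ] T [0.059 0.031 0.026] w 0.0326 q [-0.49  0.67  1.53 -0.    0.94  1.23]
```

```bash
python3 -m jog '[[[0,0,0,0],[0,0,0,0],[0,0,0,0],[0,0,0,0],[0,0,0,0],[0,0,0,0]]]' -1 30
python3 -c "from h import *; st()"
```

```text
time: 6.05
ee_pos: [0.5614, -0.2112, 0.2193]
orientation: [-1.138, 1.314, -1.314]
force: [0.4, -0.6, -1.3]
width: 0.0131
t6.05 pos [ 0.5614 -0.2112  0.2193] jaw -98.2 down [-1.e-04 -1.e-04 -1.e+00] F [ 0.41 -0.57 -1.26] T [ 0.036 -0.031  0.012] w 0.0131 q [-0.49  0.67  1.53 -0.    0.94  1.23]
```

```bash
python3 -m jog '[[[0,0,1,0],[0,0,3,0],[0,0,4,0],[0,0,4,0],[0,0,3,0],[0,0,0,0]]]'
python3 -c "from h import *; st()"
python3 -m jog '[[[-0.2,4.5,0,4],[-0.2,4.5,0,4],[-0.2,4.5,0,4],[-0.2,4.5,0,4],[-0.2,4.5,0,4],[-0.2,4.5,0,4],[-0.2,4.5,0,4],[-0.2,4.5,0,4.6]]]'
python3 -m jog '[[[-0.1,3.2,0,0],[-0.1,2,0,0],[0,0,0,0],[0,0,0,0],[0,0,0,0]]]'
python3 -c "from h import *; st(); shot('wrist','w3.png');shot('side','s3.png'); shot('scene','c3.png')
im=np.hstack([cv2.resize(load('s3.png')['pixels'][130:250,220:340],(400,400),interpolation=2),cv2.resize(load('c3.png')['pixels'][200:320,310:430],(400,400),interpolation=2)]);cv2.imwrite('pics/g3.png',im)"
```

```text
time: 6.65
ee_pos: [0.5619, -0.2114, 0.3752]
orientation: [-1.134, 1.305, -1.321]
force: [0.7, -0.0, -1.2]
width: 0.0128
t6.65 pos [ 0.5619 -0.2114  0.3752] jaw -98.2 down [ 0.0088 -0.0047 -0.9999] F [ 0.67 -0.05 -1.19] T [ 0.052  0.018 -0.018] w 0.0128 q [-0.49  0.5   1.36 -0.    1.27  1.23]
time: 7.45
ee_pos: [0.5447, 0.1506, 0.3686]
orientation: [-1.383, 0.889, -0.887]
force: [1.0, -0.8, -1.9]
width: 0.013
time: 7.95
ee_pos: [0.5434, 0.1999, 0.3689]
orientation: [-1.382, 0.891, -0.891]
force: [0.6, -0.9, -1.2]
width: 0.0129
t7.95 pos [0.5434 0.1999 0.3689] jaw -65.66 down [-9.e-04 -7.e-04 -1.e+00] F [ 0.6  -0.94 -1.23] T [ 0.007 -0.009  0.007] w 0.0129 q [ 0.22  0.47  1.43 -0.    1.25  1.37]
```

View pics/g3.png

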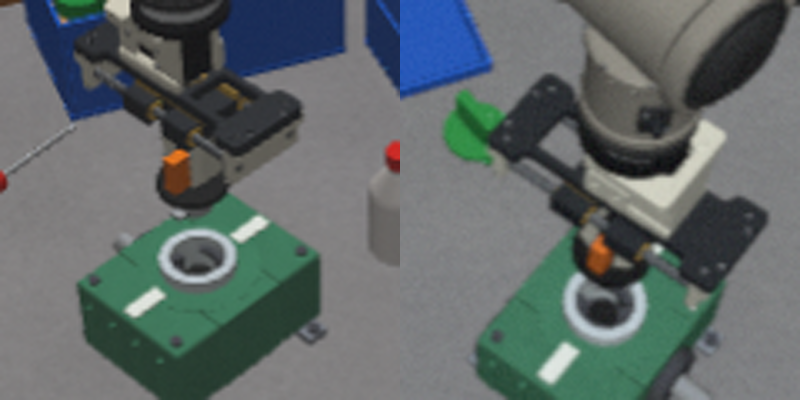

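View pics/w3.png

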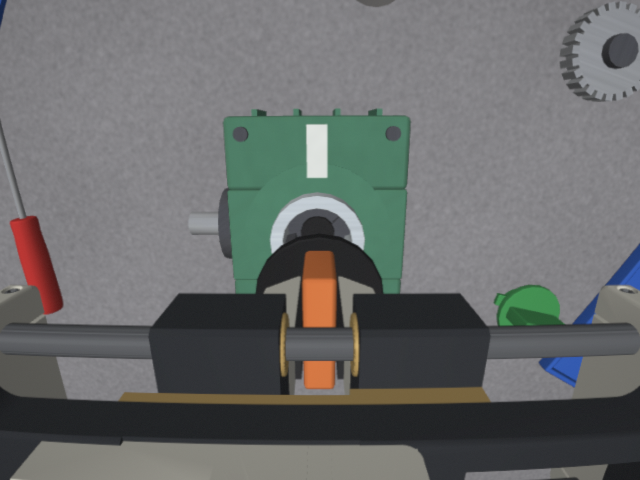

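The plug is held upright (flange at about wrist (320,290)) above the boss ring, centred at about (317,235). I'll measure the flange against the boss in each camera.

```bash
python3 - <<'E'
from h import *
c=load('w3.png'); im=c['pixels']
cv2.imwrite('pics/w3c.png',cv2.resize(im[180:310,240:400],None,fx=4.6,fy=4.6,interpolation=2))
for n,(u0,v0) in (('s3',(255,160)),('c3',(350,245))):
    im=load(n+'.png')['pixels']; cv2.imwrite(f'pics/{n}c.png',cv2.resize(im[v0:v0+70,u0:u0+60],None,fx=8,fy=8,interpolation=2))
E
```

```text
(no output)
```

View pics/w3c.png

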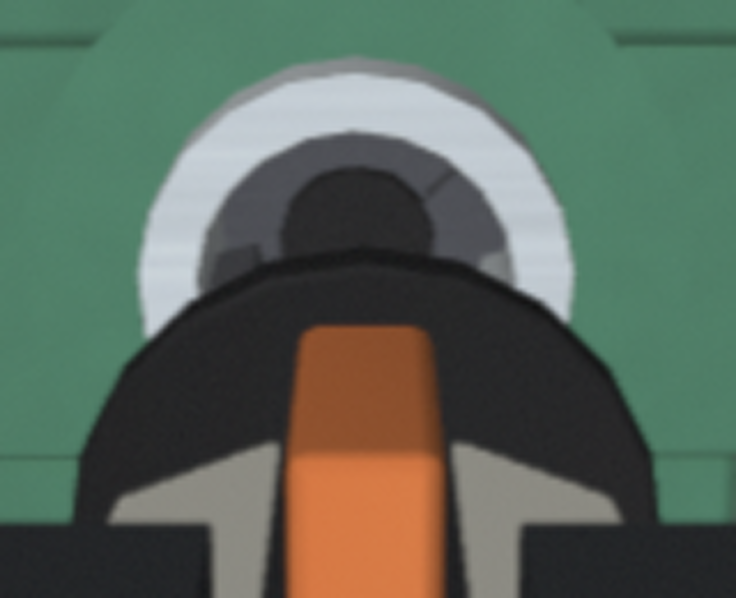

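View pics/s3c.png

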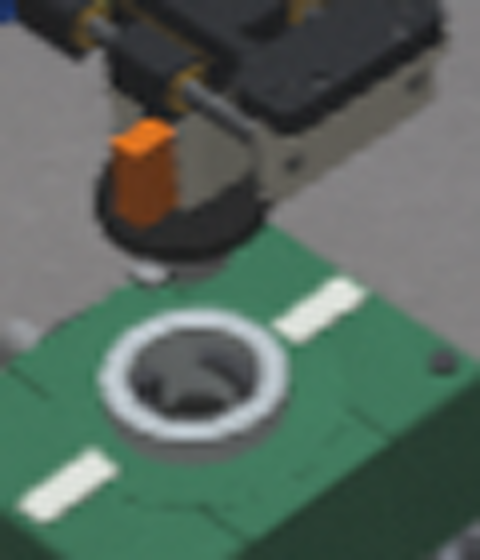

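View pics/c3c.png

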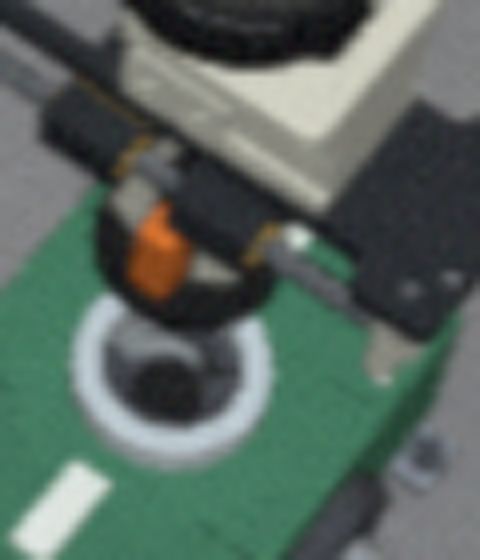

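```bash
python3 - <<'E'
from h import *
from scipy.optimize import least_squares
zt=.3689-.1873
def fit(c,pts,z,r,off,s):
    P=np.array([onz(c,(off[0]+(x+.5)/s-.5,off[1]+(y+.5)/s-.5),z)[:2] for x,y in pts])
    q=least_squares(lambda a:np.hypot(*(P-a).T)-r,P.mean(0)); q2=least_squares(lambda a:np.hypot(*(P-a[:2]).T)-a[2],[*P.mean(0),r])
    return q.x.round(4),(q.fun*1e3).round(1),q2.x.round(4)
w,s_,c_=load('w3.png'),load('s3.png'),load('c3.png')
print('w boss',fit(w,[(141,270),(148,215),(220,115),(290,82),(355,72),(430,85),(500,125),(560,205),(573,270)],.1,.0325,(240,180),4.6))
print('w bore',fit(w,[(198,270),(215,215),(270,155),(355,131),(440,155),(500,215),(514,270)],.1,.024,(240,180),4.6))
print('w flange',fit(w,[(78,460),(128,365),(200,300),(265,264),(365,248),(460,260),(530,290),(610,370),(652,455)],zt,.031,(240,180),4.6))
print('s boss',fit(s_,[(100,378),(125,330),(195,307),(265,330),(289,378),(265,420),(195,441),(125,420)],.1,.0335,(255,160),8))
print('s flange',fit(s_,[(97,195),(103,222),(130,247),(180,264),(225,257),(262,220)],zt,.031,(255,160),8))
print('c boss',fit(c_,[(72,360),(80,405),(120,445),(170,460),(225,445),(265,400),(272,350)],.1,.0335,(350,245),8))
print('c flange',fit(c_,[(95,235),(108,275),(135,305),(180,328),(230,323),(270,290)],zt,.031,(350,245),8))
E
```

```text
w boss (array([0.542 , 0.2003]), array([ 0.3,  0.6,  0.3, -0.2, -0.2, -0.2, -0.1,  0.5,  0.6]), array([0.5413, 0.2   , 0.0331]))
w bore (array([0.5416, 0.2001]), array([ 0.2, -0. ,  0. , -0. , -0.2,  0.3,  0.1]), array([0.5413, 0.1999, 0.0242]))
w flange (array([0.5413, 0.1984]), array([ 0.6, -0.1, -0.4,  0. , -0.1,  0.1,  0.3, -0.2,  0.2]), array([0.5409, 0.1982, 0.0314]))
s boss (array([0.5434, 0.1999]), array([ 0.4,  1.2,  0.9, -0.7,  0.3,  1.6,  0.4, -0.4]), array([0.5434, 0.1999, 0.034 ]))
s flange (array([0.5459, 0.201 ]), array([ 0. , -1. , -1.4,  1.2,  1.4, -2.5]), array([0.5447, 0.1994, 0.0295]))
c boss (array([0.5432, 0.2006]), array([-0.5,  0.5,  0.4,  0.5, -0.7, -0.6,  1.1]), array([0.5431, 0.2004, 0.0337]))
c flange (array([0.5403, 0.1958]), array([-0.3, -0.7, -0.4,  1.1,  0.5, -1.5]), array([0.5418, 0.1971, 0.0295]))
```

```bash
python3 -m jog '[[[0,0.1,-2,0],[0,0,-2,0],[0,0,-0.9,0],[0,0,0,0],[0,0,0,0]]]'
python3 - <<'E'
from h import *
st(); shot('wrist','w4.png');shot('side','s4.png'); shot('scene','c4.png')
c=load('w4.png'); im=c['pixels']
cv2.imwrite('pics/w4c.png',cv2.resize(im[180:310,240:400],None,fx=4.6,fy=4.6,interpolation=2))
o=[]
for n,(u0,v0) in (('s4',(255,160)),('c4',(345,250))):
    im=load(n+'.png')['pixels']; o.append(cv2.resize(im[v0:v0+75,u0:u0+50],None,fx=8,fy=8,interpolation=2))
cv2.imwrite('pics/sc4.png',np.hstack(o))
E
```

```text
time: 8.6
ee_pos: [0.5437, 0.2016, 0.321]
orientation: [-1.38, 0.89, -0.891]
force: [0.5, 0.6, -1.7]
width: 0.0132
t8.60 pos [0.5437 0.2016 0.321 ] jaw -65.63 down [ 9.e-04  1.e-04 -1.e+00] F [ 0.55  0.63 -1.72] T [ 0.044 -0.051  0.097] w 0.0132 q [ 0.22  0.52  1.49 -0.    1.14  1.37]
```

View pics/w4c.png

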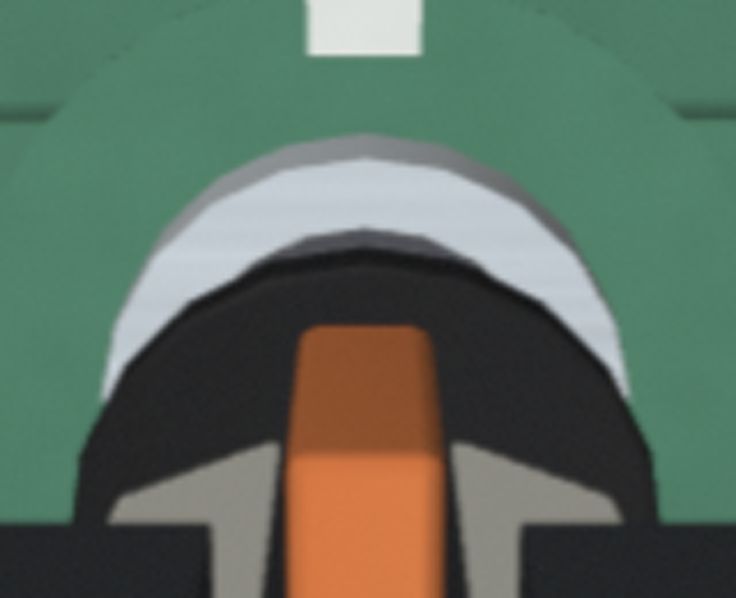

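View pics/sc4.png

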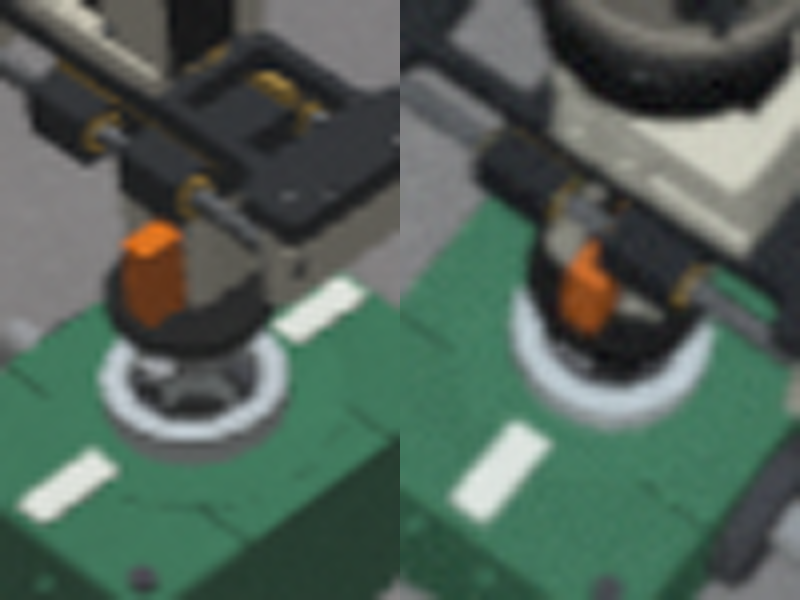

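```bash
python3 - <<'E'
from h import *
from scipy.optimize import least_squares
zt=.321-.1873
def fit(c,pts,z,r,off,s):
    P=np.array([onz(c,(off[0]+(x+.5)/s-.5,off[1]+(y+.5)/s-.5),z)[:2] for x,y in pts])
    q=least_squares(lambda a:np.hypot(*(P-a).T)-r,P.mean(0)); q2=least_squares(lambda a:np.hypot(*(P-a[:2]).T)-a[2],[*P.mean(0),r])
    return q.x.round(4),(q.fun*1e3).round(1),q2.x.round(4)
w,s_,c_=load('w4.png'),load('s4.png'),load('c4.png')
print('w boss',fit(w,[(102,395),(118,325),(155,258),(210,208),(280,172),(365,157),(445,168),(520,205),(580,265),(615,330),(630,398)],.1,.0335,(240,180),4.6))
print('w flange',fit(w,[(78,460),(128,365),(200,300),(265,264),(365,247),(460,260),(530,290),(610,370),(652,455)],zt,.031,(240,180),4.6))
print('s boss',fit(s_,[(100,378),(289,378),(265,420),(195,441),(125,420)],.1,.0335,(255,160),8))
print('s flange',fit(s_,[(107,295),(120,330),(150,350),(190,358),(235,350),(270,320)],zt,.031,(255,160),8))
print('c boss',fit(c_,[(112,325),(125,370),(165,405),(210,418),(260,408),(302,370),(314,325)],.1,.0335,(345,250),8))
print('c flange',fit(c_,[(128,265),(140,310),(165,350),(205,375),(250,372),(290,340)],zt,.031,(345,250),8))
E
```

```text
w boss (array([0.5407, 0.1998]), array([-0.2, -0.3, -0.1, -0.2,  0.1,  0.3,  0.3,  0. , -0.3, -0.4, -0.1]), array([0.5411, 0.2   , 0.0331]))
w flange (array([0.542 , 0.2003]), array([ 0.6, -0.1, -0.4,  0. ,  0. ,  0.1,  0.2, -0.2,  0.2]), array([0.5416, 0.2001, 0.0313]))
s boss (array([0.5436, 0.1992]), array([ 0.8, -0.2,  0.8, -0.3, -0.5]), array([0.5438, 0.1996, 0.0339]))
s flange (array([0.5467, 0.2038]), array([-0.1, -0.5, -0.3,  0.4,  0.6, -1.1]), array([0.5462, 0.203 , 0.0302]))
c boss (array([0.5427, 0.2004]), array([-0.2,  0.4,  0.1,  0.2, -0.3, -0.3,  0.5]), array([0.5426, 0.2002, 0.0336]))
c flange (array([0.5429, 0.2021]), array([ 0.3, -2.2, -0.4,  2. ,  0.8, -2.5]), array([0.5448, 0.2035, 0.0292]))
```

```bash
python3 -m jog '[[[-0.1,-0.1,-0.4,0],[0,0,-0.4,0],[0,0,0,0],[0,0,0,0]]]'
python3 -c "from h import *; st()"
python3 -m jog '[[[0,0,-0.2,0],[0,0,-0.2,0],[0,0,0,0],[0,0,0,0]]]'
python3 -c "from h import *; st()"
```

```text
time: 9.15
ee_pos: [0.5423, 0.2008, 0.3121]
orientation: [-1.381, 0.89, -0.89]
force: [-0.8, -0.3, -1.9]
width: 0.0126
t9.15 pos [0.5423 0.2008 0.3121] jaw -65.6 down [-3.e-04 -2.e-04 -1.e+00] F [-0.76 -0.27 -1.86] T [ 0.015 -0.013  0.003] w 0.0126 q [ 0.22  0.52  1.5  -0.    1.11  1.37]
time: 9.55
ee_pos: [0.5424, 0.2008, 0.3083]
orientation: [-1.381, 0.89, -0.89]
force: [-0.0, -0.1, -1.9]
width: 0.0129
t9.55 pos [0.5424 0.2008 0.3083] jaw -65.61 down [-1.e-04 -1.e-04 -1.e+00] F [-0.01 -0.06 -1.94] T [-0.039 -0.004  0.054] w 0.0129 q [ 0.22  0.53  1.51 -0.    1.11  1.37]
```

```bash
python3 -m jog '[[[0,0,-0.2,0],[0,0,-0.2,0],[0,0,0,0],[0,0,0,0]]]'
python3 -c "from h import *; st()"
python3 -m jog '[[[0,0,-0.1,0],[0,0,-0.1,0],[0,0,-0.1,0],[0,0,0,0]]]'
python3 -c "from h import *; st()"
```

```text
time: 9.95
ee_pos: [0.5424, 0.2008, 0.3042]
orientation: [-1.381, 0.89, -0.89]
force: [0.3, 0.6, -2.5]
width: 0.0129
t9.95 pos [0.5424 0.2008 0.3042] jaw -65.61 down [-2.e-04 -1.e-04 -1.e+00] F [ 0.25  0.57 -2.5 ] T [-0.004  0.006  0.022] w 0.0129 q [ 0.22  0.53  1.51 -0.    1.1   1.37]
time: 10.35
ee_pos: [0.5423, 0.2008, 0.3011]
orientation: [-1.381, 0.89, -0.89]
force: [0.4, -0.2, -2.3]
width: 0.0129
t10.35 pos [0.5423 0.2008 0.3011] jaw -65.6 down [-3.e-04 -2.e-04 -1.e+00] F [ 0.44 -0.2  -2.32] T [-0.028 -0.016 -0.001] w 0.0129 q [ 0.22  0.54  1.52 -0.    1.09  1.37]
```

Free insertion. The thread top should be met at TCP z of about 0.3003, so the next steps are smaller.

```bash
python3 -m jog '[[[0,0,-0.05,0],[0,0,-0.05,0],[0,0,0,0]]]'
python3 -c "from h import *; st()"
python3 -m jog '[[[0,0,-0.05,0],[0,0,0,0]]]'
python3 -c "from h import *; st()"
```

```text
time: 10.65
ee_pos: [0.5424, 0.2008, 0.3003]
orientation: [-1.381, 0.89, -0.89]
force: [0.2, -0.7, -1.5]
width: 0.0129
t10.65 pos [0.5424 0.2008 0.3003] jaw -65.61 down [ 0.e+00 -1.e-04 -1.e+00] F [ 0.17 -0.74 -1.48] T [-0.004 -0.029 -0.011] w 0.0129 q [ 0.22  0.54  1.52 -0.    1.09  1.37]
time: 10.85
ee_pos: [0.5424, 0.2008, 0.3002]
orientation: [-1.381, 0.89, -0.89]
force: [-1.5, -0.9, 1.7]
width: 0.0131
t10.85 pos [0.5424 0.2008 0.3002] jaw -65.6 down [ 4.e-04 -0.e+00 -1.e+00] F [-1.55 -0.86  1.67] T [-0.046  0.26  -0.   ] w 0.0131 q [ 0.22  0.54  1.52 -0.    1.09  1.37]
```

```bash
python3 -m jog '[[[0,0,-0.03,0],[0,0,0,0],[0,0,0,0]]]'
python3 -c "from h import *; st()"
```

```text
time: 11.15
ee_pos: [0.5424, 0.2008, 0.3002]
orientation: [-1.381, 0.89, -0.89]
force: [-1.6, -0.4, 5.2]
width: 0.0131
t11.15 pos [0.5424 0.2008 0.3002] jaw -65.6 down [ 7.e-04  0.e+00 -1.e+00] F [-1.56 -0.41  5.18] T [-0.146  0.423  0.036] w 0.0131 q [ 0.22  0.54  1.52 -0.    1.09  1.37]
```

```bash
python3 -m jog '[[[0,0,0,4],[0,0,0,4],[0,0,0,4],[0,0,0,4]]]'
python3 -c "from h import *; st()"
python3 -m jog '[[[0,0,0,3],[0,0,0,0]]]'
python3 -c "from h import *; st()"
```

```text
time: 11.55
ee_pos: [0.5427, 0.2009, 0.3002]
orientation: [-1.463, 0.673, -0.675]
force: [-0.8, -0.0, 4.1]
width: 0.0133
t11.55 pos [0.5427 0.2009 0.3002] jaw -49.45 down [ 1.9e-03  3.0e-04 -1.0e+00] F [-0.83 -0.04  4.12] T [-0.083  0.097 -0.112] w 0.0133 q [ 0.22  0.54  1.52 -0.    1.09  1.09]
time: 11.75
ee_pos: [0.5427, 0.2009, 0.3002]
orientation: [-1.475, 0.634, -0.636]
force: [0.2, 0.3, 4.5]
width: 0.0127
t11.75 pos [0.5427 0.2009 0.3002] jaw -46.58 down [ 1.8e-03  3.0e-04 -1.0e+00] F [0.22 0.27 4.55] T [-0.104  0.011  0.052] w 0.0127 q [ 0.22  0.54  1.52 -0.    1.09  1.04]
```

```bash
for i in 1 ; do python3 -m jog '[[[0,0,0,3],[0,0,0,0]]]' | grep -E 'pos|force'; done
python3 -m jog '[[[0,0,0,3],[0,0,0,0]]]'| grep -E 'pos|force'
python3 -m jog '[[[0,0,0,3],[0,0,0,0]]]'| grep -E 'pos|force'
```

```text
ee_pos: [0.5427, 0.2009, 0.3002]
force: [0.2, -0.4, 4.6]
ee_pos: [0.5427, 0.2009, 0.3002]
force: [-0.8, 0.9, 4.6]
ee_pos: [0.5427, 0.2009, 0.3002]
force: [0.2, 0.1, 5.2]
```

```bash
python3 -m jog '[[[0,0,0,3],[0,0,0,0]]]'| grep -E 'pos|force'
python3 -m jog '[[[0,0,0,3],[0,0,0,0]]]'| grep -E 'pos|force'
```

```text
ee_pos: [0.5427, 0.2009, 0.3002]
force: [0.4, -0.2, 4.9]
ee_pos: [0.5427, 0.2009, 0.3002]
force: [0.2, 0.1, 4.8]
```

```bash
python3 -m jog '[[[0,0,0,3],[0,0,0,0]]]'| grep -E 'pos|force'
python3 -m jog '[[[0,0,0,2],[0,0,0,0]]]'| grep -E 'pos|force'
```

```text
ee_pos: [0.5427, 0.2009, 0.3002]
force: [-0.2, -0.8, 5.4]
ee_pos: [0.5427, 0.2009, 0.3002]
force: [0.2, 0.1, 6.1]
```

39° so far, still on top.

```bash
python3 -m jog '[[[0,0,0,3],[0,0,0,0]]]'| grep -E 'pos|force'
python3 -m jog '[[[0,0,0,3],[0,0,0,0]]]'| grep -E 'pos|force'
```

```text
ee_pos: [0.5426, 0.2009, 0.3002]
force: [-0.6, -0.1, 5.6]
ee_pos: [0.5426, 0.2009, 0.3001]
force: [-1.0, -0.1, 6.0]
```

```bash
python3 -m jog '[[[0,0,0,3],[0,0,0,0]]]'| grep -E 'pos|force'
python3 -c "from h import *; st()"
```

```text
ee_pos: [0.5425, 0.2009, 0.3002]
force: [-0.3, 0.3, 5.4]
t13.75 pos [0.5425 0.2009 0.3002] jaw -17.64 down [ 1.3e-03  4.0e-04 -1.0e+00] F [-0.33  0.29  5.37] T [0.046 0.1   0.001] w 0.0129 q [0.22 0.54 1.52 0.   1.09 0.53]
```

```bash
python3 -m jog '[[[0,0,0,3],[0,0,0,0]]]'| grep -E 'pos|force'
python3 -m jog '[[[0,0,0,3],[0,0,0,0]]]'| grep -E 'pos|force'
```

```text
ee_pos: [0.5425, 0.2009, 0.3001]
force: [-0.6, 0.1, 5.6]
ee_pos: [0.5425, 0.2009, 0.3001]
force: [-1.3, -0.4, 5.9]
```

```bash
python3 -m jog '[[[0,0,0,3],[0,0,0,0]]]'| grep -E 'pos|force'
python3 -m jog '[[[0,0,0,3],[0,0,0,0]]]'| grep -E 'pos|force'
```

```text
ee_pos: [0.5424, 0.2009, 0.3]
force: [-1.9, 0.9, 5.3]
ee_pos: [0.5424, 0.201, 0.2999]
force: [-1.9, 0.1, 5.4]
```

```bash
python3 -m jog '[[[0,0,0,2],[0,0,0,0]]]'| grep -E 'pos|force'; python3 -c "from h import *; st()"
```

```text
ee_pos: [0.5423, 0.201, 0.2998]
force: [-1.1, 1.3, 5.5]
t14.75 pos [0.5423 0.201  0.2998] jaw -3.7 down [ 4.e-04  6.e-04 -1.e+00] F [-1.1   1.34  5.53] T [ 0.334  0.192 -0.061] w 0.0131 q [0.22 0.54 1.52 0.   1.09 0.29]
```

```bash
python3 -m jog '[[[0,0,0,2],[0,0,0,0]]]'| grep -E 'pos|force'; python3 -c "from h import *; st()"
```

```text
ee_pos: [0.5423, 0.2011, 0.2996]
force: [-0.9, 2.3, 4.2]
t14.95 pos [0.5423 0.2011 0.2996] jaw -1.7 down [ 1.e-04  6.e-04 -1.e+00] F [-0.93  2.26  4.2 ] T [ 0.406  0.192 -0.06 ] w 0.0128 q [0.22 0.54 1.52 0.   1.09 0.25]
```

```bash
python3 -m jog '[[[0,0,0,2],[0,0,0,0]]]'| grep -E 'pos|force'; python3 -c "from h import *; st()"
```

```text
ee_pos: [0.5423, 0.2011, 0.2994]
force: [-1.6, 2.3, 3.3]
t15.15 pos [0.5423 0.2011 0.2994] jaw 0.3 down [-1.e-04  5.e-04 -1.e+00] F [-1.55  2.32  3.32] T [ 0.559  0.153 -0.056] w 0.0126 q [0.22 0.54 1.52 0.   1.09 0.22]
```

```bash
python3 -m jog '[[[0,0,0,2],[0,0,0,0]]]'| grep -E 'pos|force'; python3 -c "from h import *; st()"
```

```text
ee_pos: [0.5422, 0.201, 0.299]
force: [-0.6, 3.3, 0.1]
t15.35 pos [0.5422 0.201  0.299 ] jaw 2.31 down [-1.e-03  3.e-04 -1.e+00] F [-0.62  3.33  0.08] T [0.634 0.136 0.054] w 0.0126 q [0.22 0.54 1.52 0.   1.09 0.18]
```

```bash
python3 -m jog '[[[0,0.06,-0.03,1],[0,0,0,0]]]'| grep -E 'pos|force'; python3 -c "from h import *; st()"
```

```text
ee_pos: [0.5422, 0.2013, 0.2986]
force: [-1.3, 1.4, -1.2]
t15.55 pos [0.5422 0.2013 0.2986] jaw 3.37 down [-1.3e-03 -6.0e-04 -1.0e+00] F [-1.32  1.42 -1.19] T [0.318 0.195 0.011] w 0.013 q [ 0.22  0.54  1.52 -0.    1.09  0.16]
```

```bash
python3 -m jog '[[[0,0.02,-0.06,0],[0,0,-0.06,0],[0,0,0,0]]]'| grep -E 'pos|force'; python3 -c "from h import *; st()"
```

```text
ee_pos: [0.5423, 0.2015, 0.2977]
force: [-1.6, 1.1, -1.5]
t15.85 pos [0.5423 0.2015 0.2977] jaw 3.38 down [-7.e-04 -4.e-04 -1.e+00] F [-1.58  1.13 -1.55] T [0.149 0.311 0.029] w 0.013 q [ 0.22  0.54  1.52 -0.    1.08  0.16]
```

```bash
python3 -m jog '[[[0,0,-0.1,1],[0,0,-0.1,1],[0,0,-0.1,0],[0,0,0,0]]]'| grep -E 'pos|force'; python3 -c "from h import *; st()"
```

```text
ee_pos: [0.5423, 0.2015, 0.2947]
force: [-3.3, 0.4, -0.9]
t16.25 pos [0.5423 0.2015 0.2947] jaw 5.39 down [-6.e-04 -3.e-04 -1.e+00] F [-3.27  0.42 -0.93] T [ 0.018  0.454 -0.066] w 0.0129 q [ 0.22  0.54  1.52 -0.    1.08  0.13]
```

```bash
python3 -m jog '[[[0,0,-0.1,0],[0,0,-0.1,0],[0,0,0,0]]]'| grep -E 'pos|force'; python3 -c "from h import *; st()"
```

```text
ee_pos: [0.5423, 0.2016, 0.2927]
force: [-2.7, -0.5, -2.0]
t16.55 pos [0.5423 0.2016 0.2927] jaw 5.39 down [-5.e-04 -2.e-04 -1.e+00] F [-2.69 -0.46 -1.98] T [-0.062  0.57  -0.017] w 0.0129 q [ 0.22  0.55  1.53 -0.    1.07  0.13]
```

```bash
python3 -m jog '[[[-0.02,0,-0.1,0],[0,0,-0.06,0],[0,0,-0.05,0],[0,0,0,0]]]'| grep -E 'pos|force'; python3 -c "from h import *; st()"
```

```text
ee_pos: [0.5422, 0.2016, 0.2908]
force: [-2.6, -0.6, 0.2]
t16.95 pos [0.5422 0.2016 0.2908] jaw 5.4 down [ 0. -0. -1.] F [-2.57 -0.55  0.21] T [-0.048  0.533 -0.027] w 0.0129 q [ 0.22  0.55  1.53 -0.    1.07  0.13]
```

```bash
python3 -m jog '[[[0,0,-0.04,-4],[0,0,-0.03,-4],[0,0,-0.03,-4],[0,0,0,0]]]'| grep -E 'pos|force'; python3 -c "from h import *; st()"
```

```text
ee_pos: [0.5425, 0.2018, 0.2904]
force: [-1.9, -0.2, 2.1]
t17.35 pos [0.5425 0.2018 0.2904] jaw -6.64 down [ 1.5e-03  5.0e-04 -1.0e+00] F [-1.87 -0.17  2.09] T [ 0.127  0.381 -0.019] w 0.0128 q [0.22 0.55 1.53 0.   1.06 0.34]
```

```bash
python3 -m jog '[[[0,0,-0.03,-4],[0,0,-0.03,-4],[0,0,-0.03,-4],[0,0,0,0]]]'| grep -E 'pos|force'; python3 -c "from h import *; st()"
```

```text
ee_pos: [0.5426, 0.2017, 0.2896]
force: [-1.2, -0.2, 2.1]
t17.75 pos [0.5426 0.2017 0.2896] jaw -18.54 down [ 2.1e-03  4.0e-04 -1.0e+00] F [-1.22 -0.18  2.06] T [ 0.034  0.257 -0.04 ] w 0.013 q [ 0.22  0.55  1.53 -0.    1.06  0.55]
```

```bash
python3 -m jog '[[[0,0,-0.03,-4],[0,0,-0.03,-4],[0,0,-0.03,-4],[0,0,0,0]]]'| grep -E 'pos|force'; python3 -c "from h import *; st()"
```

```text
ee_pos: [0.5426, 0.2016, 0.2886]
force: [-1.4, -0.1, 3.5]
t18.15 pos [0.5426 0.2016 0.2886] jaw -30.48 down [ 1.8e-03  1.0e-04 -1.0e+00] F [-1.38 -0.1   3.49] T [-0.074  0.214  0.007] w 0.0129 q [ 0.22  0.55  1.53 -0.    1.06  0.76]
```

```bash
python3 -m jog '[[[0,0,-0.02,-4],[0,0,-0.02,-4],[0,0,0,0]]]'| grep -E 'pos|force'; python3 -c "from h import *; st()"
```

```text
ee_pos: [0.5425, 0.2016, 0.288]
force: [-0.5, 0.2, 2.8]
t18.45 pos [0.5425 0.2016 0.288 ] jaw -38.45 down [ 1.6e-03  2.0e-04 -1.0e+00] F [-0.52  0.24  2.76] T [ 0.035  0.076 -0.038] w 0.0126 q [ 0.22  0.55  1.53 -0.    1.06  0.89]
```

```bash
python3 -m jog '[[[0,0,-0.02,-4],[0,0,-0.01,-4],[0,0,0,0]]]'| grep -E 'pos|force'; python3 -c "from h import *; st()"
```

```text
ee_pos: [0.5425, 0.2016, 0.2877]
force: [-0.8, 0.2, 2.5]
t18.75 pos [0.5425 0.2016 0.2877] jaw -46.43 down [ 1.5e-03  1.0e-04 -1.0e+00] F [-0.76  0.15  2.52] T [-0.042  0.001 -0.047] w 0.0127 q [ 0.22  0.55  1.53 -0.    1.06  1.03]
```

```bash
python3 -m jog '[[[0,0,0,-3],[0,0,0,0]]]'| grep -E 'pos|force'; python3 -c "from h import *; st()"
```

```text
ee_pos: [0.5425, 0.2016, 0.2877]
force: [0.2, -0.6, 2.7]
t18.95 pos [0.5425 0.2016 0.2877] jaw -49.4 down [ 1.3e-03  1.0e-04 -1.0e+00] F [ 0.22 -0.61  2.71] T [-0.052 -0.072 -0.045] w 0.0127 q [ 0.22  0.55  1.53 -0.    1.06  1.09]
```

```bash
python3 -m jog '[[[0,0,0,-3],[0,0,0,0]]]'| grep -E 'pos|force'; python3 -c "from h import *; st()"
```

```text
ee_pos: [0.5425, 0.2016, 0.2877]
force: [0.6, -0.7, 2.6]
t19.15 pos [0.5425 0.2016 0.2877] jaw -52.43 down [ 0.0013 -0.     -1.    ] F [ 0.6  -0.72  2.56] T [-0.053 -0.066 -0.077] w 0.0128 q [ 0.22  0.55  1.53 -0.    1.06  1.14]
```

```bash
python3 -m jog '[[[0,0,0,-3],[0,0,0,0]]]'| grep -E 'pos|force'; python3 -c "from h import *; st()"
```

```text
ee_pos: [0.5425, 0.2016, 0.2877]
force: [0.8, -0.3, 4.5]
t19.35 pos [0.5425 0.2016 0.2877] jaw -55.44 down [ 0.0012 -0.     -1.    ] F [ 0.84 -0.31  4.51] T [-0.129 -0.134  0.076] w 0.013 q [ 0.22  0.55  1.53 -0.    1.06  1.19]
```

```bash
python3 -m jog '[[[0,0,0,-2],[0,0,0,0]]]'| grep -E 'pos|force'; python3 -c "from h import *; st()"
```

```text
ee_pos: [0.5424, 0.2016, 0.2877]
force: [0.7, -0.5, 3.3]
t19.55 pos [0.5424 0.2016 0.2877] jaw -57.4 down [ 1.2e-03 -2.0e-04 -1.0e+00] F [ 0.7  -0.49  3.29] T [-0.183 -0.258  0.289] w 0.0131 q [ 0.22  0.55  1.53 -0.    1.06  1.23]
```

```bash
python3 -m jog '[[[0,0,0,-1],[0,0,0,0]]]'| grep -E 'pos|force'; python3 -c "from h import *; st()"
```

```text
ee_pos: [0.5424, 0.2016, 0.2877]
force: [2.2, -1.4, 4.5]
t19.75 pos [0.5424 0.2016 0.2877] jaw -58.52 down [ 1.2e-03 -2.0e-04 -1.0e+00] F [ 2.19 -1.43  4.53] T [-0.237 -0.377  0.481] w 0.0132 q [ 0.22  0.55  1.53 -0.    1.06  1.25]
```

The stop is felt: wrist torque z rose from 0.08 to 0.29 to 0.48 Nm while the plug stayed level. I ease off slightly and release.

```bash
python3 -m jog '[[[0,0,0,0.8],[0,0,0,0]]]'; python3 -c "from h import *; st()"
python3 -m jog '[[[0,0,0,0],[0,0,0,0],[0,0,0,0],[0,0,0,0],[0,0,0,0],[0,0,0,0]]]' 0
python3 -c "from h import *; st();shot('side','s5.png'); shot('scene','c5.png');shot('wrist','w5.png')"
```

```text
time: 19.95
ee_pos: [0.5424, 0.2016, 0.2877]
orientation: [-1.424, 0.784, -0.786]
force: [3.5, -1.2, 4.7]
width: 0.0132
t19.95 pos [0.5424 0.2016 0.2877] jaw -57.74 down [ 0.0011 -0.     -1.    ] F [ 3.49 -1.22  4.69] T [-0.302 -0.529  0.35 ] w 0.0132 q [ 0.22  0.55  1.53 -0.    1.06  1.23]
time: 20.55
ee_pos: [0.5421, 0.2016, 0.2873]
orientation: [-1.424, 0.786, -0.786]
force: [0.2, 0.4, -0.5]
width: 0.046
t20.55 pos [0.5421 0.2016 0.2873] jaw -57.81 down [-3.e-04 -1.e-04 -1.e+00] F [ 0.23  0.44 -0.55] T [-0.028 -0.005 -0.011] w 0.046 q [ 0.22  0.55  1.53 -0.    1.06  1.23]
```

View pics/w5.png

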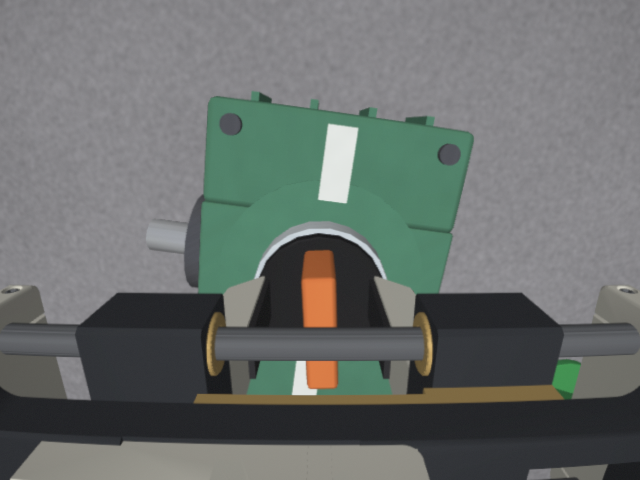

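The flange sits down on the boss, with its edge concentric with the ring at about (320,235), and the fingers are clear of the bar. I raise the arm and check from above.

```bash
python3 -m jog '[[[0,0,2,0],[0,0,3,0],[0,0,4,0],[0,0,2,0],[0,0,0,0],[0,0,0,0],[0,0,0,0]]]' 0
python3 - <<'E'
from h import *
st();shot('side','s6.png'); shot('scene','c6.png');shot('wrist','w6.png')
o=[cv2.resize(load('s6.png')['pixels'][170:260,235:325],(400,400),interpolation=2),cv2.resize(load('c6.png')['pixels'][250:340,325:415],(400,400),interpolation=2)]
cv2.imwrite('pics/sc6.png',np.hstack(o))
E
```

```text
time: 21.4
ee_pos: [0.5419, 0.2015, 0.3958]
orientation: [-1.426, 0.788, -0.785]
force: [-0.5, -0.3, -0.1]
width: 0.0459
t21.40 pos [0.5419 0.2015 0.3958] jaw -57.81 down [-2.9e-03 -7.0e-04 -1.0e+00] F [-0.47 -0.34 -0.13] T [ 0.009 -0.042  0.018] w 0.0459 q [ 0.22  0.45  1.39 -0.    1.31  1.23]
```

View pics/sc6.png

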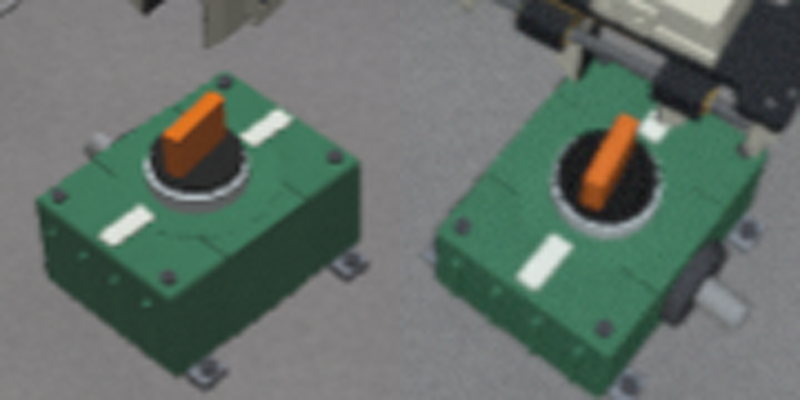

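View pics/w6.png

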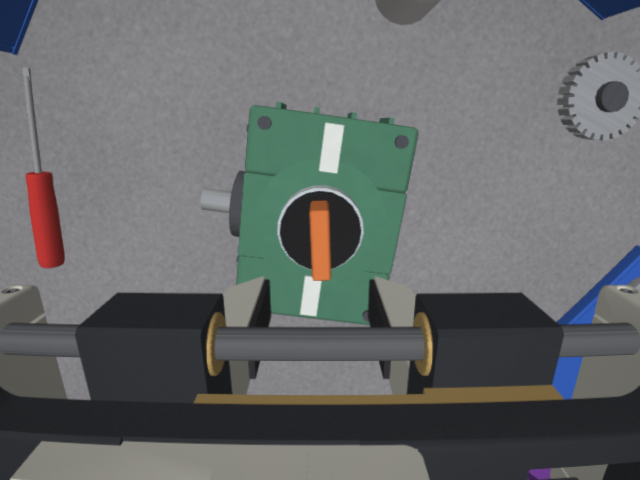

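```bash
python3 -c "
from h import *
print(env.finish_job()); st()"
```

```text
the job is handed in; nothing more can be done
None
the job is handed in; nothing more can be done
```

The plug is threaded home in the port, released, and handed in at about 21.5 s. The hand-in gives no verdict, so this rests on my own checks.

1. **Placing:** I took the orange plug from the tray and set it in the port in line with the marks. It touched the thread top at TCP z 0.3002, where I expected 0.3003. I pressed with about 7 N.
2. **Drop:** Turning counterclockwise, the plug started down at roughly 66–69°. It then went freely to the seal, about 9.4 mm lower.
3. **Driving home:** Clockwise, it drew down about 3 mm, ran level, and met the stop after about 61–63°. Wrist torque there reached 0.48 Nm. I eased off slightly and opened the fingers.

**Last checks:**
- After I lifted away, all three cameras showed the flange flush on the boss and centred, with the fingers clear. From the arm height, the flange is about 0.5 mm above the seat.
- The highest vertical force I read was about 7 N. I did not sample between readings.
- No bystander was touched as far as I could tell, but I did not re-measure where they ended up.

**What disagreed:**
- The cameras differed by 1–4 mm on how well the plug was centred before insertion. I went with the wrist view and the arm's own readings.
- A small sideways wall contact appeared at the drop. I cleared it by shifting the tool 0.6 mm.

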